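Throw the mill's guarded slide switch with the bent rod

TASK

Take the bent rod with the blue handle out of its stand, reach over the yellow guard of the jar mill with it and slide the red lever towards the black one, until it comes up against the stop hidden inside the switch box, and keep it pressed there with a light steady push of about 6 to 7 N for a second so that its catch sets; the lever breaks at 10 N. Leave the lever there. Then lay the rod back in the stand's two notches, the way it lay, and let go. Only the rod may touch the levers; leave the black lever alone, do not lean on the guard, and do not disturb the things lying about.

Things in the scene. Friction and masses are not known exactly. Their poses are not given: they have to be found in the camera images.
- rod_grip (a point): Centre of the bent rod's blue handle, a block 60 long (rod x) x 24 wide (y) x 34 high (z) mm. A straight steel bar of 10 mm diameter runs through this point along rod x, from 105 mm behind it (-x) to 130 mm ahead (+x); there it bends 90 degrees down (-z) into a leg 10 mm thick with a round end. About 260 g (varies by a third), centre of mass about 17 mm ahead of this point and 5 mm below. Lies loose in the stand at the start, bar level, leg hanging down.
- rod_tip (a point): Centre of the 10 mm ball end of the rod's leg: 130 mm ahead (+x) of rod_grip and 100 mm below (-z) it, in rod axes.
- stand_seat (a point): Where rod_grip lies when the rod rests in the fixed stand: 135 mm above the table, half-way between two upright posts with open V notches (45 degrees a side, 20 mm deep, about 40 mm wide at the top), 75 mm ahead and behind along the stand's x, each 10 mm thick; prong tops 148 mm above the table. x: along the rod, towards the leg; z up. Wooden foot 200 x 90 x 12 mm.
- mill: Fixed roller jar mill. Origin on the table under the row of levers, mid width; x points from the guard to the jar, y along the levers' travel, z up. Grey base plate 10 mm thick from x -120 to +195, y -150 to +150 mm; switch box along y at x -25 to +25, its top 28 mm above the table; rollers and a white jar (top 131 mm high) from x +73 onwards.
- guard: Yellow sheet guard fixed to the mill, same origin and axes as the mill: front sheet 4 mm thick at x = -55 mm, and two side sheets at y = -143 and +143 mm from the front sheet to x = +63 mm; the upper edge of all is 115 mm above the table. It must not be pushed with more than 8 N.
- red_slide_mid (a point): Middle of the red lever's plate where the rod should push: 60 mm above the table, at mill x = 0. The plate is 30 mm (x) x 8 mm (y) x 50 mm high, from 30 to 80 mm above the table, and slides along mill +y. Mill y of this point is -30 mm + the joint value. At mill y below it the box top is free for 80 mm.
- red_slide (a joint): Travel of the red lever along mill +y in m; starts between 0 and 0.018. The rigid stop that ends its travel is inside the box, cannot be seen and is set differently each time, somewhere between 0.032 and 0.062: find it by feel. About 2 N to slide it, stays where it is left. Push on its -y face; under 4 N does not count as pressed home, over 10 N breaks it.
- black_slide_mid (a point): Middle of the black lever's plate, same size as the red, at mill y = 75 mm + its joint value.
- black_slide (a joint): Travel of the black lever along mill +y, 0 to 0.030 m. To be left where it is.
- disc: White ceramic test disc, 64 mm wide, 8 mm thick, on the table before the mill. Origin under its centre. Leave it.
- tile: Terracotta test tile 50 x 50 x 8 mm on the mill's base plate in front of the guard. Origin under its centre. Leave it.
- cup: Blue ceramic cup, 66 mm wide, 55 mm high. Origin under its centre. Leave it.
- weight: Brass weight, 36 mm wide, 30 mm high. Origin under its centre. Leave it.
- spatula: Spatula lying on the table, under 30 mm high. Leave it.
- jar: Amber glass jar, 56 mm wide, 75 mm high, by the left edge. Origin under its centre. Leave it.
- flask: White plastic bottle, 60 mm wide, 120 mm high, by the right edge. Origin under its centre. Leave it.
Things that resemble listed ones, but are neither listed nor needed, are in the scene too. Of the things that look like the part that bears stand_seat, the smallest one is meant.

How it is judged:
By the outcome, as a careful person would: the job done as asked, in the order asked, and still so for the second after the job is handed in, with the robot touching nothing.
It also fails if it takes over 67 s, if anything falls off the work surface, if the arm or the gripper's body presses on something with over 40 N, if the wrist force passes 120 N, or if a joint passes its speed limit or range.

ROBOT

A 6-joint arm with a two-finger parallel gripper is mounted at the origin on the work surface. World frame = base frame: x ahead of the robot, y to its left, z up, the work surface at z = 0. Lengths are in mm, angles in rad, forces in N, time in s.
With the tool pointing down it reaches from about 275 to 1000 mm from the base axis. Payload 8.4 kg.
Tool frame: the origin (TCP) lies on the centre line of the jaws, within the pads' length; the fingertips stand 17 mm ahead of it and the grasp point (between the pads) lies 2 mm behind it (r.tcp_to_tips is the z of the fingertips in the tool frame, in mm); z points along the fingers, y is the direction in which the jaws open and shut (so a half turn about z gives the same grasp; the last joint's range is limited). The gripper opens to 85 mm and grips with 20 to 120 N. Pads are 22 mm wide; open, the fingers measure 114 mm over their backs; the gripper's body (76 mm by 85 mm) begins 54 mm behind the grasp point. The pads swing forward as they close: fully open they stand 13 mm farther back than shut.
Start: joints at [1.264, 0.353, 1.633, -0, 1.155, -0.002], TCP at [187.562, 596.195, 218.781] pointing down, gripper open.
Joint ranges: [-2.63, 2.63], [-0.92, 2.1], [0.06, 2.66], [-1.3, 4.44], [0, 2.69], [-3.02, 3.02]. Speed limits (rad/s): [2.22, 2.22, 2.79, 3.14, 3.14, 3.14].

INTERFACE

Orientations are given as [roll, pitch, yaw] about the fixed x, y, z axes, in that order (R = Rz(yaw) Ry(pitch) Rx(roll)).
In Python, from rig import r, cams, job gives the robot as it stands.
- The arm moves only by the tool drive_tool, never from a script. Its argument "deltas" is a list of rows, each a list of 4 numbers: the shift along the tool's x, y, z in cm, then the turn about the tool's z in rad. In form: [[x, y, z, roll], ...]. A call has 1 to 12 rows; each row shifts and turns the commanded pose from where the row before left it, along the tool's axes as they then stand; what a row does not reach is not made up. A row lasts 1/12 s, in which the tool goes at most 41.7 mm and 7.16 degrees, less where a joint would pass 70% of its speed; a pose out of reach is approached as far as the arm can. A call with a gripper value outside its range is refused whole. "jaw" is the closure, from 0 (fully open) to 1 (shut), set as the call begins (left out, the last holds). The fingers move at their own pace and stop on an object; "force" is the grip in N (left out, the last holds). Time passes only in rows, so rows that do not move let the fingers close. It gives the time, the measured TCP pose, the force and the opening at its end, in the units of the state.
- r.sense(): the state, without advancing time (a new reading comes with each control period).
- cams.grab_frame(name): name is "scene" or "top" or "wrist"; returns (picture, depth): 400x640x3 uint8, red, green, blue; 400x640 float32, mm along the optical axis (not along the pixel's ray), 0 where there is no reading.
- cams.camera_params(name): a dict with "fx", "fy", "cx", "cy" (pixels), "R" (3x3) and "t" (3): a world point X has camera coordinates R X + t. Camera axes: x right, y down, z forward; pixel columns grow to the right and rows downward; lengths in mm; the calibration is good to about 2 mm. The wrist camera is an equidistant fisheye: a pixel r from the principal point sees the ray r / f radians off the axis. A picture is of the moment at which its call begins: read the wrist's pose just before it. camera_params takes no time and is no camera call; for the wrist camera it gives the pose at the moment of the call.
- job.sign_off(): hands the job in, once; it reports no verdict.
The state is a dict: "clock": time; "qpos": joint angles; "qvel": joint speeds; "joint_efforts": joint torques, N m; "eef_pos": TCP position; "tcp_rot": TCP orientation; "contact_force": force on the tool from outside, world axes, zero at the start; "wrist_torque": the same for the moment, N m; "opening": opening from 0.0 (shut) to 1.0 (fully open).
Only numpy, scipy, OpenCV 4.12 (cv2) and the standard library are available. Lean on these libraries where they do the work, as an engineer would, in place of code of your own. Each camera call takes 0.05 s, during which the arm holds its last target. There are 200 camera calls.

## Working session

There is one attempt and no reset: what is moved stays moved. The work goes in short steps, Python scripts to look and compute and a tool call to move; the robot and the scene stay as the last step left them, time stands still between calls to the robot, and variables do not carry over. Pictures are saved under pics/ and viewed, about 8 in all and at most 12, crops included, and the job is handed in when it is done.

Besides the shell and the picture viewer there is one more tool, called after ">>>" as a command line: name --pt "numbers of a row" for each row, then --argument value for the rest. drive_tool: Moves the arm, as the interface text tells. Its arguments: {"type":"object","properties":{"deltas":{"type":"array"},"jaw":{"type":"number"},"force":{"type":"number"}},"required":["deltas"]}

```bash
mkdir -p pics; ls; cat > h.py <<'E'
import numpy as np,cv2,sys
from rig import r,cams,job
def grab(n,f=None):
    p=cams.camera_params(n);im,d=cams.grab_frame(n)
    if f: cv2.imwrite('pics/'+f,im[:,:,::-1]); np.savez('pics/'+f[:-4]+'.npz',im=im,d=d,**{k:np.array(p[k]) for k in p})
    return p,im,d
def pts(p,d):
    v,u=np.mgrid[0:400,0:640]
    c=np.stack([(u-p['cx'])/p['fx']*d,(v-p['cy'])/p['fy']*d,d],-1)
    return (c-np.array(p['t']))@np.array(p['R'])
def st():
    s=r.sense();print({k:np.round(s[k],3).tolist() for k in('clock','eef_pos','tcp_rot','contact_force','wrist_torque','opening','qpos')})
E
python3 - <<'E'
from h import *
st()
a=grab('scene','s0.png');b=grab('top','t0.png')
for q in(a,b):print(q[0])
E
```

```text
pics
{'clock': 0.0, 'eef_pos': [187.409, 595.695, 218.05], 'tcp_rot': [-3.14, -0.0, 2.837], 'contact_force': [-0.115, -0.708, -0.092], 'wrist_torque': [-0.031, -0.016, 0.062], 'opening': 0.999, 'qpos': [1.264, 0.354, 1.634, -0.0, 1.155, -0.002]}
{'fx': 481.06252712871174, 'fy': 481.06252712871174, 'cx': 327.93885467247634, 'cy': 194.74455541546394, 'R': array([[-0.82843852,  0.55990177, -0.01412894],
       [ 0.46444997,  0.67267099, -0.57602081],
       [-0.31301094, -0.48376001, -0.81731292]]), 't': array([ 406.60939599, -172.04606452, 1979.61472412])}
{'fx': 424.1669990551623, 'fy': 424.1669990551623, 'cx': 323.5840001042895, 'cy': 200.32709591353566, 'R': array([[-0.00472371, -0.99985922,  0.01610049],
       [-0.98880371,  0.00226887, -0.14920482],
       [ 0.14914728, -0.01662502, -0.98867522]]), 't': array([ -12.06911879,  522.58893843, 1277.79953248])}
```

View pics/s0.png

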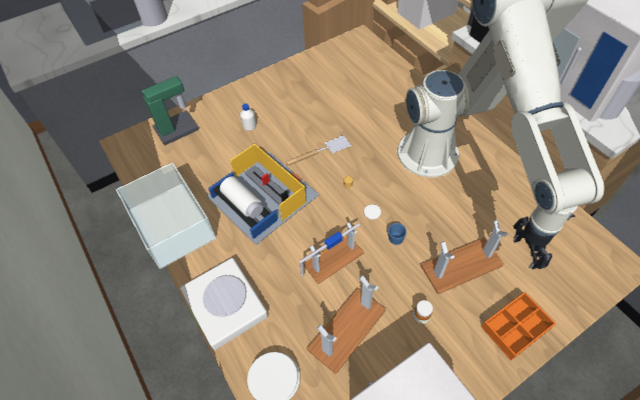

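View pics/t0.png

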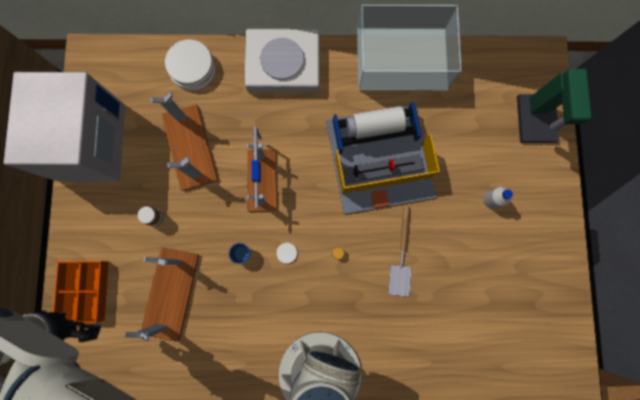

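The top view (t0) shows three stands: (262,170), which holds the blue-handled rod, and (190,148) and (170,293), which are larger and empty. The smallest is the one holding the rod. The mill is at about (385,165), with the red lever near (392,166). I'll confirm with one enlarged crop.

```bash
python3 - <<'E'
from h import *
S=np.load('pics/s0.npz');T=np.load('pics/t0.npz')
a=cv2.resize(T['im'][115:220,230:445],None,fx=3.7,fy=3.7,interpolation=2)
b=cv2.resize(S['im'][140:285,200:370],(345*1,294),interpolation=2)
c=np.zeros((a.shape[0]+b.shape[0],a.shape[1],3),np.uint8)
b=cv2.resize(S['im'][215:285,285:375],None,fx=2.9,fy=2.9,interpolation=2);b2=cv2.resize(S['im'][140:245,200:325],None,fx=1.93,fy=1.93,interpolation=2)
c=np.zeros((a.shape[0]+205,a.shape[1],3),np.uint8)
c[:a.shape[0]]=a;c[a.shape[0]:a.shape[0]+b.shape[0],:b.shape[1]]=b[:205];c[a.shape[0]:a.shape[0]+b2.shape[0],300:300+b2.shape[1]]=b2[:205]
cv2.imwrite('pics/c0.png',c[:,:,::-1])
for n,Q in(('S',S),('T',T)):
    im=Q['im'];P=pts(Q,Q['d']);h=cv2.cvtColor(im,cv2.COLOR_RGB2HSV)
    H,s,v=[h[...,i].astype(int) for i in range(3)]
    M={'blue':(H>105)&(H<125)&(s>150)&(v>60),'red':((H<6)|(H>174))&(s>170)&(v>90),'yellow':(H>20)&(H<32)&(s>170)&(v>100)}
    for k,m in M.items():
        nn,l,stt,cc=cv2.connectedComponentsWithStats(m.astype(np.uint8))
        for i in range(1,nn):
            if stt[i,4]>12:
                p=P[(l==i)&(Q['d']>0)];print(n,k,cc[i].round(),stt[i,4],np.median(p,0).round(),p.min(0).round(),p.max(0).round())
E
```

```text
S blue [598.  69.] 1778 [-586.  224.  309.] [-601.  173.  141.] [-573.  273.  446.]
S blue [245. 107.] 28 [ 529. -547.  119.] [ 518. -565.  107.] [ 544. -537.  130.]
S blue [230. 175.] 15 [ 734. -309.   68.] [ 724. -313.   59.] [ 754. -299.   77.]
S blue [215. 188.] 75 [ 817. -294.   61.] [ 763. -307.    9.] [ 831. -286.   77.]
S blue [263. 224.] 286 [734. -54.  51.] [680. -68.  11.] [788. -41.  76.]
S blue [333. 240.] 158 [596. 192. 150.] [566. 175. 121.] [625. 199. 162.]
S red [265. 179.] 53 [ 632. -221.   60.] [ 617. -227.   32.] [ 646. -214.   84.]
S yellow [272. 176.] 1450 [ 595. -225.   70.] [ 520. -392.    3.] [711. -47. 123.]
T blue [415. 119.] 125 [ 775. -302.   69.] [ 723. -316.   56.] [ 831. -290.   77.]
T blue [338. 133.] 140 [730. -59.  69.] [678. -71.  45.] [786. -47.  76.]
T blue [255. 170.] 157 [593. 183. 151.] [565. 172. 145.] [623. 193. 157.]
T blue [507. 194.] 55 [ 528. -552.  121.] [ 519. -566.  115.] [ 540. -541.  125.]
T blue [242. 254.] 134 [359. 241.   5.] [337. 221.  -3.] [378. 260.  14.]
T red [392. 164.] 29 [ 632. -222.   78.] [ 618. -238.   30.] [ 642. -218.   85.]
T yellow [403. 165.] 633 [ 621. -335.  104.] [ 548. -390.   -2.] [711. -53. 123.]
```

View pics/c0.png

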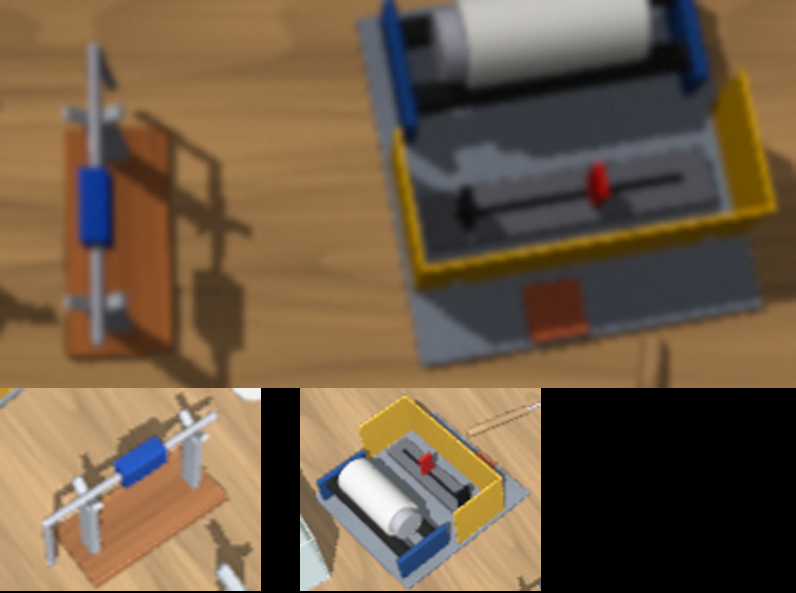

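The crop confirms the smallest stand carries the rod, with its leg at the far (+x) end. In the mill, the red lever is right of the black one, so the push is towards world +y. Next I'll measure the rod and mill poses.

```bash
python3 - <<'E'
from h import *
S=np.load('pics/s0.npz');T=np.load('pics/t0.npz')
def fit(q,n):
    l=cv2.fitLine(q[:,:2].astype(np.float32),cv2.DIST_HUBER,0,.01,.01).ravel();
    if l[0]<0 and abs(l[0])>.5:l[:2]*=-1
    a=np.arctan2(l[1],l[0]);t=(q[:,:2]-l[2:])@l[:2];print(n,len(q),'yaw %.4f'%a,'c',l[2:].round(1),'ends',(l[2:]+l[:2]*t.min()).round(),(l[2:]+l[:2]*t.max()).round(),'z',np.median(q[:,2]).round(1))
def on(Q,m,z):  # rays of masked pixels onto plane z
    v,u=np.nonzero(m);c=np.stack([(u-Q['cx'])/Q['fx'],(v-Q['cy'])/Q['fy'],np.ones(len(u))],-1)
    o=-Q['R'].T@Q['t'];d=c@Q['R'];return o+d*((z-o[2])/d[:,2])[:,None]
for n,Q in(('S',S),('T',T)):
    P=pts(Q,Q['d']);im=Q['im'];h=cv2.cvtColor(im,cv2.COLOR_RGB2HSV);H,s,v=[h[...,i].astype(int) for i in range(3)]
    x,y,z=P[...,0],P[...,1],P[...,2]
    near=(abs(y-187)<40)&(x>470)&(x<740)
    blue=(H>105)&(H<125)&(s>150)&(v>60)&near&(z>100)
    fit(on(Q,blue,152 if n=='T' else 143),n+' handle');
    grey=(s<90)&near&(z>127)&(z<150)&(abs(y-187)<14)
    fit(P[grey],n+' bar');fit(P[near&(z>60)&(z<132)&(s<90)],n+' posts/leg')
    yel=(H>20)&(H<32)&(s>170)&(v>60)
    up=yel&(z>108)
    pf=P[up]; A=pf[(pf[:,1]>-370)&(pf[:,1]<-70)&(pf[:,0]<600)];fit(A,n+' guard front')
    fit(pf[(pf[:,0]>620)&(pf[:,1]<-300)],n+' guard right');fit(pf[(pf[:,0]>600)&(pf[:,1]>-120)],n+' guard left')
    red=((H<6)|(H>174))&(s>150)&(v>80)&(abs(x-632)<25)&(abs(y+222)<25)
    fit(P[red&(z>70)],n+' red top')
    bl=(v<45)&(abs(x-630)<45)&(y>-165)&(y<-60)&(z>45);fit(P[bl],n+' black')
    fit(P[(z>15)&(z<40)&(abs(x-632)<60)&(abs(y+222)<120)&(s<90)],n+' box')
    w=P[(s<50)&(v>150)&(x>650)&(z>100)&(y>-300)&(y<-60)&(x<850)];fit(w,n+' jar')
E
```

```text
S handle 158 yaw 0.2368 c [593.6 188.3] ends [563. 181.] [628. 197.] z 143.0
S bar 192 yaw 0.0305 c [619.8 186.9] ends [488. 183.] [729. 190.] z 138.8
S posts/leg 146 yaw 0.0093 c [641.  191.3] ends [514. 190.] [730. 192.] z 96.2
S guard front 95 yaw -1.4009 c [ 574.1 -204.7] ends [551. -70.] [ 598. -347.] z 114.0
S guard right 20 yaw 0.0966 c [ 671.3 -338.4] ends [ 631. -342.] [ 708. -335.] z 112.3
S guard left 26 yaw 1.1524 c [796.5 305.9] ends [629. -71.] [1036.  846.] z 112.4
S red top 15 yaw 0.1229 c [ 633.7 -220.2] ends [ 619. -222.] [ 646. -219.] z 77.5
S black 36 yaw 0.2265 c [ 612.3 -109.8] ends [ 599. -113.] [ 625. -107.] z 65.3
S box 606 yaw -1.4752 c [ 638.6 -216.5] ends [ 628. -108.] [ 650. -339.] z 27.5
S jar 779 yaw -1.3689 c [ 762.2 -160.8] ends [746. -83.] [ 781. -252.] z 124.7
T handle 156 yaw 0.0381 c [592.3 183.1] ends [564. 182.] [623. 184.] z 152.0
T bar 251 yaw 0.0314 c [606.7 184.6] ends [486. 181.] [726. 188.] z 138.6
T posts/leg 98 yaw 0.0578 c [630.9 179.2] ends [514. 172.] [724. 185.] z 100.2
T guard front 159 yaw -1.3992 c [ 573.2 -211.9] ends [549. -70.] [ 598. -354.] z 114.3
T guard right 51 yaw 0.1706 c [ 659.2 -342.3] ends [ 621. -349.] [ 709. -334.] z 113.9
T guard left 29 yaw 0.1748 c [635.  -56.9] ends [602. -63.] [660. -53.] z 114.0
T red top 29 yaw 0.2254 c [ 631.6 -222.7] ends [ 617. -226.] [ 643. -220.] z 79.0
T black 39 yaw 0.2938 c [ 609.1 -112.3] ends [ 597. -116.] [ 623. -108.] z 77.6
T box 1065 yaw -1.3851 c [ 627.4 -218.2] ends [ 605. -101.] [ 651. -342.] z 27.7
T jar 772 yaw -1.4158 c [ 758.5 -177.1] ends [745. -92.] [ 770. -254.] z 127.8
```

>>> drive_tool --pt "0 0 -1.5 -0.0843" --pt "0 0 -1.5 -0.0843" --pt "0 0 -1.5 -0.0843" --pt "0 0 -1.5 -0.0843" --pt "-1.96 -2.12 0 0" --pt "-1.96 -2.12 0 0" --pt "-1.96 -2.12 0 0" --pt "-1.96 -2.12 0 0" --pt "-1.96 -2.12 0 0" --pt "-1.96 -2.12 0 0" --pt "-1.96 -2.12 0 0" --pt "-1.96 -2.12 0 0" --jaw 0 --force 110

```text
clock: 1.1
eef_pos: [350.4, 430.5, 278.5]
tcp_rot: [-3.141, -0.0, -3.109]
contact_force: [0.1, 0.2, -0.1]
opening: 0.998
```

>>> drive_tool --pt "-1.96 -2.12 0 0" --pt "-1.96 -2.12 0 0" --pt "-1.96 -2.12 0 0" --pt "-1.96 -2.12 0 0" --pt "-1.96 -2.12 0 0" --pt "-1.96 -2.12 0 0" --pt "-1.96 -2.12 0 0" --pt "-1.96 -2.12 0 0" --pt "-1.96 -2.12 0 0" --pt "-1.96 -2.12 0 0" --pt "-1.96 -2.12 0 0" --pt "-1.96 -2.12 0 0"

```text
clock: 2.1
eef_pos: [593.7, 183.8, 278.4]
tcp_rot: [-3.141, -0.001, -3.109]
contact_force: [0.8, 1.3, 0.4]
opening: 1.001
```

>>> drive_tool --pt "0 0 0 0" --pt "0 0 0 0"

```text
clock: 2.27
eef_pos: [593.5, 184.0, 278.1]
tcp_rot: [-3.141, -0.001, -3.112]
contact_force: [-0.8, 1.0, 0.2]
opening: 1.0
```

```bash
cat >> h.py <<'E'
def wray(p,u,v,z):
    x=np.asarray(u,float)-p['cx'];y=np.asarray(v,float)-p['cy'];rr=np.hypot(x,y)+1e-9;th=rr/p['fx']
    c=np.stack([np.sin(th)*x/rr,np.sin(th)*y/rr,np.cos(th)],-1);R=np.array(p['R']);o=-R.T@np.array(p['t']);d=c@R
    return o+d*((z-o[2])/d[...,2])[...,None]
def wpix(p,X):
    c=np.array(p['R'])@np.array(X,float)+np.array(p['t']);th=np.arccos(c[2]/np.linalg.norm(c));n=np.hypot(c[0],c[1])
    return p['cx']+p['fx']*th*c[0]/n,p['cy']+p['fx']*th*c[1]/n
E
python3 - <<'E'
from h import *
st()
p,im,d=grab('wrist','w0.png')
h=cv2.cvtColor(im,cv2.COLOR_RGB2HSV);H,s,v=[h[...,i].astype(int) for i in range(3)]
m=((H>105)&(H<125)&(s>150)&(v>60)).astype(np.uint8);n,l,q,c=cv2.connectedComponentsWithStats(m)
for i in range(1,n):
    if q[i,4]>200:
        vv,uu=np.nonzero(l==i);X=wray(p,uu,vv,152);R=cv2.minAreaRect(X[:,:2].astype(np.float32));print(c[i],q[i],R)
print(wpix(p,[593,185,152]))
E
```

```text
{'clock': 2.267, 'eef_pos': [593.534, 184.013, 278.1], 'tcp_rot': [-3.141, -0.001, -3.112], 'contact_force': [-0.814, 0.973, 0.223], 'wrist_torque': [0.027, -0.007, -0.017], 'opening': 1.0, 'qpos': [0.298, 0.299, 1.575, 0.0, 1.268, -1.303]}
[322.51175133 190.52388173] [ 311  161   24   61 1319] ((593.2232666015625, 185.53128051757812), (57.51189422607422, 21.110034942626953), 2.268333673477173)
[153.21604938 259.83641975] [143 232  23  59 324] ((679.1575317382812, -1.7358112335205078), (72.97416687011719, 8.964564323425293), 9.29037094116211)
[591.01449275 336.30434783] [573 322  32  30 345] ((816.3159790039062, 648.7301025390625), (147.48019409179688, 42.98596954345703), 56.24862289428711)
(np.float64(322.0581501157439), np.float64(191.4003726824093))
```

View pics/w0.png

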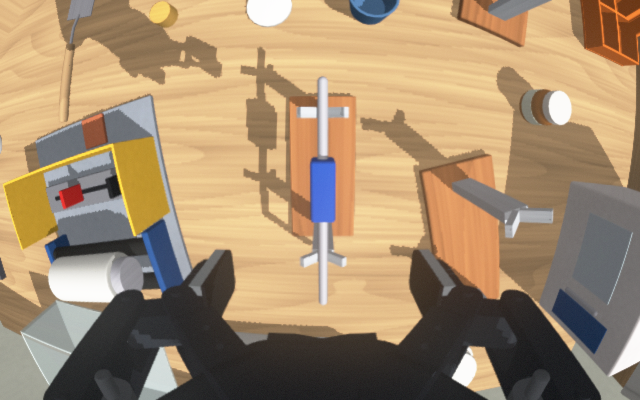

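The wrist view puts the handle at (322,190), which gives grip point (593.2, 185.4) and agrees with the top view. Lowering over it.

>>> drive_tool --pt "0 0.14 1.5 0" --pt "0 0 1.5 0" --pt "0 0 1.5 0" --pt "0 0 1.5 0" --pt "0 0 1.5 0" --pt "0 0 1.5 0" --pt "0 0 1.5 0" --pt "0 0 1.5 0" --pt "0 0 1.0 0" --pt "0 0 1.0 0" --pt "0 0 0.5 0" --pt "0 0 0 0"

```text
clock: 3.32
eef_pos: [592.2, 186.7, 132.7]
tcp_rot: [-3.141, -0.002, -3.109]
contact_force: [0.1, 0.2, 0.9]
opening: 1.004
```

>>> drive_tool --pt "0 0 0 0" --pt "0 0 0 0" --pt "0 0 0 0" --pt "0 0 0 0" --pt "0 0 0 0" --pt "0 0 0 0" --pt "0 0 0 0" --pt "0 0 0 0" --pt "0 0 0 0" --jaw 1 --force 110

```text
clock: 4.07
eef_pos: [593.4, 185.9, 134.5]
tcp_rot: [-3.141, 0.001, -3.109]
contact_force: [-1.4, -4.0, 5.1]
opening: 0.229
```

>>> drive_tool --pt "0 0 0 0" --pt "0 0 0 0" --pt "0 0 0 0" --pt "0 0 0 0" --pt "0 0 0 0"

```text
clock: 4.48
eef_pos: [593.4, 185.9, 134.5]
tcp_rot: [-3.141, 0.001, -3.109]
contact_force: [-1.1, -3.9, 5.4]
opening: 0.229
```

>>> drive_tool --pt "0 0 -0.3 0" --pt "0 0 -0.5 0" --pt "0 0 -0.5 0" --pt "0 0 -0.7 0" --pt "0 0 -1 0" --pt "0 0 -1 0" --pt "0 0 -1 0" --pt "0 0 -1 0" --pt "0 0 -1 0" --pt "0 0 -1 0" --pt "0 0 -1 0" --pt "0 0 0 0"

```text
clock: 5.48
eef_pos: [594.2, 186.9, 226.5]
tcp_rot: [3.141, 0.003, -3.109]
contact_force: [0.3, 0.8, -1.9]
opening: 0.228
```

>>> drive_tool --pt "0 0 -1.8 -0.0695" --pt "0 0 -1.8 -0.0695" --pt "0.4 -1.1 0 0" --pt "0.81 -2.22 0 0" --pt "0.81 -2.22 0 0" --pt "0.81 -2.22 0 0" --pt "0.81 -2.22 0 0" --pt "0.81 -2.22 0 0" --pt "0.81 -2.22 0 0" --pt "0.81 -2.22 0 0" --pt "0.81 -2.22 0 0" --pt "0.81 -2.22 0 0"

```text
clock: 6.48
eef_pos: [552.1, -36.0, 258.7]
tcp_rot: [-3.142, -0.001, -2.972]
contact_force: [0.4, 0.4, -2.6]
opening: 0.228
```

>>> drive_tool --pt "0.81 -2.22 0 0" --pt "0.81 -2.22 0 0" --pt "0.81 -2.22 0 0" --pt "0.81 -2.22 0 0" --pt "0.81 -2.22 0 0" --pt "0.81 -2.22 0 0" --pt "0.81 -2.22 0 0" --pt "0.81 -2.22 0 0" --pt "0.81 -2.22 0 0" --pt "0.81 -2.22 0 0" --pt "0.4 -1.1 0 0" --pt "0 0 0 0"

```text
clock: 7.48
eef_pos: [507.9, -280.7, 258.8]
tcp_rot: [-3.141, -0.001, -2.974]
contact_force: [0.7, 1.0, -2.7]
opening: 0.226
```

>>> drive_tool --pt "0 0 0 0" --pt "0 0 0 0" --pt "0 0 0 0"

```text
clock: 7.73
eef_pos: [509.2, -277.4, 259.5]
tcp_rot: [3.141, -0.0, -2.97]
contact_force: [0.4, 0.8, -2.6]
opening: 0.225
```

```bash
python3 - <<'E'
from h import *
st()
p,im,d=grab('wrist','w1.png')
S=grab('scene','s1.png');T=grab('top','t1.png')
f=[]
for i in range(6):
    cams.grab_frame('top');f.append(r.sense()['contact_force'])
print(np.round(f,2).tolist(),np.mean(f,0).round(2))
a=cv2.resize(T[1][110:230,310:450],(700,600),interpolation=2)
b=np.hstack([im[:, :],]);
a=cv2.resize(T[1][110:230,310:450],(400,343),interpolation=2);s=cv2.resize(S[1][120:245,195:335],(384,343),interpolation=2)
w=cv2.resize(im,(400,250));c=np.zeros((593,784,3),np.uint8);c[:343,:400]=a;c[:343,400:]=s;c[343:,:400]=w
cv2.imwrite('pics/c1.png',c[:,:,::-1])
E
```

```text
{'clock': 7.733, 'eef_pos': [509.219, -277.42, 259.55], 'tcp_rot': [3.141, -0.0, -2.97], 'contact_force': [0.406, 0.782, -2.556], 'wrist_torque': [0.022, 0.068, 0.039], 'opening': 0.225, 'qpos': [-0.502, 0.247, 1.687, 0.0, 1.208, -2.244]}
[[-0.09, -0.11, -3.24], [0.29, -0.32, -2.71], [0.28, 0.03, -2.71], [0.87, -0.17, -2.35], [0.17, -0.08, -3.53], [0.08, -0.69, -3.22]] [ 0.27 -0.22 -2.96]
```

View pics/c1.png

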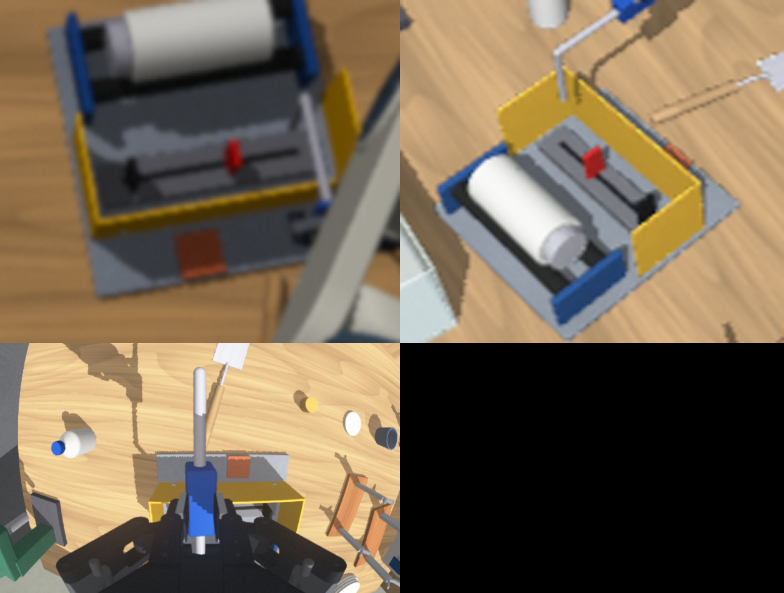

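The rod is held level, with its leg above the box to the right of the red lever. I'll measure the leg and red lever in mill coordinates.

```bash
cat >> h.py <<'E'
O=np.array([628.5,-203.]);E=np.array([[.9854,.1702],[-.1702,.9854]])
def mill(X):
    X=np.asarray(X,float);return np.concatenate([(X[...,:2]-O)@E.T,X[...,2:]],-1)
def leg(Q,yc,zlo,zhi):
    P=mill(pts(Q,Q['d']));h=cv2.cvtColor(Q['im'],cv2.COLOR_RGB2HSV)
    m=(abs(P[...,0])<30)&(abs(P[...,1]-yc)<22)&(P[...,2]>zlo)&(P[...,2]<zhi)&(h[...,1]<90);return P[m]
E
python3 - <<'E'
from h import *
print(mill([509.2,-277.4,259.5]))
for n in('s1','t1'):
    Q=np.load(f'pics/{n}.npz')
    q=leg(Q,-55,150,280);print(n,len(q),np.median(q,0).round(1),q.min(0).round(),q.max(0).round())
    P=mill(pts(Q,Q['d']));bar=P[(P[...,2]>245)&(P[...,2]<280)&(P[...,0]>-95)&(P[...,0]<20)&(abs(P[...,1]+50)<25)];l=cv2.fitLine(bar[:,:2].astype(np.float32),cv2.DIST_HUBER,0,.01,.01).ravel();print('bar',len(bar),l,bar[:,0].max(),np.median(bar[:,2]))
    h=cv2.cvtColor(Q['im'],cv2.COLOR_RGB2HSV);H,s,v=[h[...,i].astype(int) for i in range(3)]
    r_=P[((H<6)|(H>174))&(s>150)&(v>80)&(abs(P[...,0])<30)&(abs(P[...,1]+20)<25)&(P[...,2]>28)];print('red',len(r_),np.median(r_,0).round(1),r_.min(0).round(1),r_.max(0).round(1))
Q=np.load('pics/s1.npz');q=leg(Q,-55,150,280)
for z in range(150,275,15):
    k=q[(q[:,2]>=z)&(q[:,2]<z+15)]
    if len(k):print(z,np.median(k,0).round(1))
E
```

```text
[-130.2211  -53.0089  259.5   ]
s1 73 [ -0.4 -53.9 247.4] [-30. -64. 158.] [  7. -47. 268.]
bar 86 [ 9.9998003e-01  6.3226344e-03 -3.7672306e+01 -5.1381447e+01] 6.834443305311599 263.566505775701
red 57 [  0.8 -17.5  59. ] [-17.  -25.4  32.1] [ 15.8 -10.1  86.6]
t1 81 [ -4.8 -53.9 261.3] [-30. -64. 161.] [  5. -48. 269.]
bar 148 [ 9.9999708e-01  2.4131874e-03 -4.4934082e+01 -5.2588398e+01] 4.853877262732165 263.6487437799194
red 42 [ -0.4 -18.   78.7] [-16.  -36.1  30.4] [ 12.5 -16.3  86.6]
150 [ -0.4 -62.1 162.3]
165 [  2.3 -61.  170.5]
180 [  2.  -56.4 190.7]
195 [  1.3 -57.  203.1]
210 [  1.2 -55.1 218.3]
225 [  2.6 -54.5 232.2]
240 [  3.8 -51.7 249.8]
255 [ -9.3 -51.7 263. ]
```

>>> drive_tool --pt "0 0 1 0" --pt "0 0 1.5 0" --pt "0 0 1.5 0" --pt "0 0 1.5 0" --pt "0 0 1.5 0" --pt "0 0 1.5 0" --pt "0 0 1 0" --pt "0 0 0.45 0" --pt "0 0 0 0" --pt "0 0 0 0"

```text
clock: 9.02
eef_pos: [509.4, -278.5, 160.4]
tcp_rot: [-3.141, 0.0, -2.97]
contact_force: [0.3, -0.1, -2.6]
opening: 0.23
```

```bash
cat >> h.py <<'E'
def tare(n=6):
    f=[];e=[];t=[]
    for i in range(n):
        cams.grab_frame('top');s=r.sense();f.append(s['contact_force']);e.append(s['eef_pos']);t.append(s['wrist_torque'])
    f=np.mean(f,0);print('clock',s['clock'],'F',f.round(2),'Fmill y %.2f x %.2f'%(f[:2]@E[1],f[:2]@E[0]),'T',np.mean(t,0).round(3),'mill',mill(np.mean(e,0)).round(2),s['tcp_rot'].round(3) if hasattr(s['tcp_rot'],'round') else s['tcp_rot'])
E
python3 - <<'E'
from h import *
tare()
Q=grab('scene','s2.png');Q=np.load('pics/s2.npz')
q=leg(Q,-55,32,190)
for z in range(35,175,12):
    k=q[(q[:,2]>=z)&(q[:,2]<z+12)]
    if len(k):print(z,len(k),np.median(k,0).round(1))
E
```

```text
clock 9.3167 F [-0.09  0.55 -2.82] Fmill y 0.56 x 0.00 T [-0.026  0.056 -0.001] mill [-129.95  -54.34  161.07] [-3.141e+00  1.000e-03 -2.970e+00]
35 3 [  9.  -44.6  36.6]
59 5 [  0.5 -63.1  63.8]
71 6 [ -0.3 -60.4  78.8]
83 3 [  4.4 -59.8  91.4]
95 3 [  2.2 -59.3 100.2]
107 6 [  1.8 -58.3 111. ]
119 5 [  1.3 -56.2 121.3]
131 5 [ -0.3 -56.9 134.2]
143 4 [  2.7 -54.6 149.4]
155 20 [-14.  -54.8 160.1]
167 3 [-22.4 -52.7 169. ]
```

>>> drive_tool --pt "0 0.2 0 0" --pt "0 0.25 0 0" --pt "0 0.25 0 0" --pt "0 0.25 0 0" --pt "0 0.25 0 0" --pt "0 0.25 0 0" --pt "0 0.25 0 0" --pt "0 0.25 0 0" --pt "0 0.25 0 0" --pt "0 0.2 0 0" --pt "0 0.1 0 0" --pt "0 0 0 0"

```text
clock: 10.37
eef_pos: [504.9, -253.5, 160.3]
tcp_rot: [3.141, -0.0, -2.97]
contact_force: [-0.1, 0.4, -3.5]
opening: 0.229
```

```bash
python3 - <<'E'
from h import *
tare()
E
```

```text
clock 10.6667 F [-0.22 -0.27 -2.75] Fmill y -0.23 x -0.26 T [-0.013  0.06   0.01 ] mill [-130.35  -29.06  160.3 ] [-3.142 -0.    -2.97 ]
```

>>> drive_tool --pt "0 0.1 0 0" --pt "0 0.1 0 0" --pt "0 0.1 0 0" --pt "0 0.1 0 0" --pt "0 0.1 0 0" --pt "0 0.1 0 0" --pt "0 0 0 0"

```text
clock: 11.25
eef_pos: [503.9, -247.6, 160.3]
tcp_rot: [3.141, -0.0, -2.97]
contact_force: [-0.4, -0.3, -3.4]
opening: 0.228
```

>>> drive_tool --pt "0 0.1 0 0" --pt "0 0.1 0 0" --pt "0 0.1 0 0" --pt "0 0.1 0 0" --pt "0 0.1 0 0" --pt "0 0 0 0"

```text
clock: 11.75
eef_pos: [503.2, -243.1, 160.4]
tcp_rot: [-3.141, 0.0, -2.97]
contact_force: [0.1, -1.1, -2.6]
opening: 0.228
```

```bash
cat >> h.py <<'E'
def red(n):
    grab('scene',n+'s.png');grab('top',n+'t.png')
    for k in 'st':
        Q=np.load(f'pics/{n}{k}.npz');P=mill(pts(Q,Q['d']));h=cv2.cvtColor(Q['im'],cv2.COLOR_RGB2HSV);H,s,v=[h[...,i].astype(int) for i in range(3)]
        m=((H<6)|(H>174))&(s>150)&(v>80)&(abs(P[...,0])<30)&(abs(P[...,1])<45)&(P[...,2]>28)
        r_=P[m];print(k,'red',len(r_),np.median(r_,0).round(1),np.percentile(r_[:,1],[5,95]).round(1),'pix',np.argwhere(m).mean(0).round(2))
E
python3 - <<'E'
from h import *
tare();red('r0')
E
```

```text
clock 12.05 F [ 0.59 -1.84 -2.97] Fmill y -1.92 x 0.27 T [-0.507 -0.07  -0.243] mill [-130.29  -18.17  160.38] [-3.141  0.    -2.97 ]
s red 62 [ -0.4 -17.   57.8] [-22. -14.] pix [178.89 264.98]
t red 45 [ -2.2 -18.1  76.6] [-26.6 -15.9] pix [163.96 391.47]
```

Contact is at TCP y ≈ -18 (mill), with 1.9 N in the push direction, and the torque agrees (0.243/0.13). The lever is at q ≈ 12 mm. Advancing.

>>> drive_tool --pt "0 0.1 0 0" --pt "0 0.1 0 0" --pt "0 0.1 0 0" --pt "0 0.1 0 0" --pt "0 0.1 0 0" --pt "0 0.1 0 0" --pt "0 0.1 0 0" --pt "0 0.1 0 0" --pt "0 0.1 0 0" --pt "0 0.1 0 0" --pt "0 0.1 0 0" --pt "0 0 0 0"

```text
clock: 13.15
eef_pos: [501.1, -231.9, 160.3]
tcp_rot: [3.141, -0.0, -2.97]
contact_force: [1.0, -1.9, -2.2]
opening: 0.231
```

```bash
python3 - <<'E'
from h import *
tare(4);red('r1')
E
```

```text
clock 13.35 F [ 0.45 -1.52 -3.2 ] Fmill y -1.58 x 0.19 T [-0.446 -0.084 -0.2  ] mill [-130.41   -6.92  160.27] [ 3.142 -0.    -2.97 ]
s red 60 [ 0.4 -5.2 60. ] [-9.4 -1.5] pix [180.5  266.83]
t red 42 [-1.1 -6.8 77.9] [-12.2  -4.9] pix [164.31 387.71]
```

>>> drive_tool --pt "0 0.1 0 0" --pt "0 0.1 0 0" --pt "0 0.1 0 0" --pt "0 0.1 0 0" --pt "0 0.1 0 0" --pt "0 0 0 0"

```text
clock: 13.95
eef_pos: [500.3, -226.9, 160.3]
tcp_rot: [3.141, -0.0, -2.97]
contact_force: [0.5, -1.6, -2.4]
opening: 0.224
```

>>> drive_tool --pt "0 0.05 0 0" --pt "0 0.05 0 0" --pt "0 0.05 0 0" --pt "0 0 0 0" --pt "0 0 0 0"

```text
clock: 14.37
eef_pos: [500.0, -225.6, 160.3]
tcp_rot: [3.142, -0.0, -2.97]
contact_force: [0.4, -1.4, -3.6]
opening: 0.226
```

>>> drive_tool --pt "0 0.05 0 0" --pt "0 0.05 0 0" --pt "0 0.05 0 0" --pt "0 0 0 0" --pt "0 0 0 0"

```text
clock: 14.78
eef_pos: [499.8, -224.1, 160.3]
tcp_rot: [3.142, 0.0, -2.97]
contact_force: [1.2, -0.5, -2.9]
opening: 0.227
```

```bash
python3 - <<'E'
from h import *
tare(3)
E
```

```text
clock 14.9333 F [ 0.05 -2.27 -2.91] Fmill y -2.25 x -0.34 T [-0.477 -0.059 -0.238] mill [-130.4     1.04  160.28] [ 3.142 -0.    -2.97 ]
```

>>> drive_tool --pt "0 0.04 0 0" --pt "0 0.04 0 0" --pt "0 0.05 0 0" --pt "0 0 0 0"

```text
clock: 15.27
eef_pos: [499.6, -222.9, 160.3]
tcp_rot: [3.142, -0.0, -2.97]
contact_force: [0.8, -1.6, -2.4]
opening: 0.229
```

>>> drive_tool --pt "0 0.05 0 0" --pt "0 0.05 0 0" --pt "0 0.05 0 0" --pt "0 0 0 0"

```text
clock: 15.6
eef_pos: [499.3, -221.3, 160.3]
tcp_rot: [3.142, -0.0, -2.97]
contact_force: [0.7, -1.7, -2.0]
opening: 0.225
```

>>> drive_tool --pt "0 0.05 0 0" --pt "0 0.05 0 0" --pt "0 0.05 0 0" --pt "0 0 0 0"

```text
clock: 15.93
eef_pos: [499.1, -219.9, 160.3]
tcp_rot: [3.142, -0.0, -2.97]
contact_force: [-0.0, -1.6, -2.9]
opening: 0.228
```

>>> drive_tool --pt "0 0.05 0 0" --pt "0 0.05 0 0" --pt "0 0.05 0 0" --pt "0 0 0 0"

```text
clock: 16.27
eef_pos: [498.8, -218.4, 160.3]
tcp_rot: [3.142, -0.0, -2.97]
contact_force: [-0.6, -2.6, -3.1]
opening: 0.228
```

>>> drive_tool --pt "0 0.05 0 0" --pt "0 0.05 0 0" --pt "0 0.05 0 0" --pt "0 0 0 0"

```text
clock: 16.6
eef_pos: [498.6, -216.9, 160.3]
tcp_rot: [3.142, -0.0, -2.97]
contact_force: [0.1, -1.3, -2.2]
opening: 0.231
```

>>> drive_tool --pt "0 0.05 0 0" --pt "0 0.05 0 0" --pt "0 0.05 0 0" --pt "0 0 0 0"

```text
clock: 16.93
eef_pos: [498.3, -215.4, 160.3]
tcp_rot: [3.142, -0.0, -2.97]
contact_force: [-0.5, -1.3, -3.1]
opening: 0.227
```

>>> drive_tool --pt "0 0.05 0 0" --pt "0 0.05 0 0" --pt "0 0.05 0 0" --pt "0 0 0 0"

```text
clock: 17.27
eef_pos: [498.0, -213.9, 160.3]
tcp_rot: [3.142, -0.0, -2.97]
contact_force: [-0.1, -2.0, -2.7]
opening: 0.225
```

>>> drive_tool --pt "0 0.05 0 0" --pt "0 0.05 0 0" --pt "0 0.05 0 0" --pt "0 0 0 0"

```text
clock: 17.6
eef_pos: [497.8, -212.5, 160.3]
tcp_rot: [3.141, -0.0, -2.97]
contact_force: [-0.4, -2.7, -2.7]
opening: 0.225
```

>>> drive_tool --pt "0 0.05 0 0" --pt "0 0.05 0 0" --pt "0 0.05 0 0" --pt "0 0 0 0"

```text
clock: 17.93
eef_pos: [497.5, -211.0, 160.3]
tcp_rot: [3.142, -0.0, -2.97]
contact_force: [0.8, -1.4, -2.5]
opening: 0.226
```

>>> drive_tool --pt "0 0.05 0 0" --pt "0 0.05 0 0" --pt "0 0.05 0 0" --pt "0 0 0 0"

```text
clock: 18.27
eef_pos: [497.3, -209.5, 160.3]
tcp_rot: [3.141, -0.0, -2.97]
contact_force: [0.2, -2.2, -2.1]
opening: 0.228
```

>>> drive_tool --pt "0 0.05 0 0" --pt "0 0.05 0 0" --pt "0 0.05 0 0" --pt "0 0 0 0"

```text
clock: 18.6
eef_pos: [497.0, -208.0, 160.3]
tcp_rot: [3.141, -0.0, -2.97]
contact_force: [0.4, -2.0, -3.4]
opening: 0.223
```

>>> drive_tool --pt "0 0.05 0 0" --pt "0 0.05 0 0" --pt "0 0.05 0 0" --pt "0 0 0 0"

```text
clock: 18.93
eef_pos: [496.8, -206.6, 160.3]
tcp_rot: [3.142, -0.0, -2.97]
contact_force: [0.4, -2.9, -3.0]
opening: 0.228
```

```bash
python3 - <<'E'
from h import *
tare(3);red('r2')
E
```

```text
clock 19.0833 F [-0.   -1.81 -2.78] Fmill y -1.78 x -0.31 T [-0.471 -0.041 -0.237] mill [-130.43   18.87  160.26] [ 3.141 -0.    -2.97 ]
s red 60 [-0.7 19.1 58.8] [14.2 22.5] pix [184.43 271.38]
t red 42 [-1.1 19.1 76.9] [12.8 20.7] pix [165.64 379.62]
```

>>> drive_tool --pt "0 0.05 0 0" --pt "0 0.05 0 0" --pt "0 0.05 0 0" --pt "0 0 0 0"

```text
clock: 19.52
eef_pos: [496.5, -205.1, 160.3]
tcp_rot: [-3.142, 0.0, -2.97]
contact_force: [1.2, -1.5, -3.1]
opening: 0.224
```

>>> drive_tool --pt "0 0.05 0 0" --pt "0 0.05 0 0" --pt "0 0.05 0 0" --pt "0 0 0 0"

```text
clock: 19.85
eef_pos: [496.3, -203.6, 160.3]
tcp_rot: [3.142, 0.0, -2.97]
contact_force: [0.2, -2.2, -2.0]
opening: 0.228
```

>>> drive_tool --pt "0 0.05 0 0" --pt "0 0.05 0 0" --pt "0 0.05 0 0" --pt "0 0 0 0"

```text
clock: 20.18
eef_pos: [496.0, -202.1, 160.3]
tcp_rot: [3.142, -0.0, -2.97]
contact_force: [-0.1, -1.6, -2.8]
opening: 0.227
```

>>> drive_tool --pt "0 0.05 0 0" --pt "0 0.05 0 0" --pt "0 0.05 0 0" --pt "0 0 0 0"

```text
clock: 20.52
eef_pos: [495.7, -200.6, 160.3]
tcp_rot: [3.142, -0.0, -2.97]
contact_force: [1.4, -1.5, -2.3]
opening: 0.227
```

>>> drive_tool --pt "0 0.05 0 0" --pt "0 0.05 0 0" --pt "0 0.05 0 0" --pt "0 0 0 0"

```text
clock: 20.85
eef_pos: [495.5, -199.2, 160.3]
tcp_rot: [3.142, -0.0, -2.97]
contact_force: [0.4, -2.2, -2.7]
opening: 0.227
```

>>> drive_tool --pt "0 0.05 0 0" --pt "0 0.05 0 0" --pt "0 0.05 0 0" --pt "0 0 0 0"

```text
clock: 21.18
eef_pos: [495.2, -197.7, 160.3]
tcp_rot: [3.142, -0.0, -2.97]
contact_force: [0.6, -2.3, -2.1]
opening: 0.23
```

>>> drive_tool --pt "0 0.05 0 0" --pt "0 0.05 0 0" --pt "0 0.05 0 0" --pt "0 0 0 0"

```text
clock: 21.52
eef_pos: [495.0, -196.2, 160.3]
tcp_rot: [3.142, -0.0, -2.97]
contact_force: [0.5, -2.0, -2.8]
opening: 0.226
```

>>> drive_tool --pt "0 0.05 0 0" --pt "0 0.05 0 0" --pt "0 0.05 0 0" --pt "0 0 0 0"

```text
clock: 21.85
eef_pos: [494.7, -194.8, 160.3]
tcp_rot: [-3.142, 0.0, -2.97]
contact_force: [0.1, -2.1, -2.4]
opening: 0.228
```

>>> drive_tool --pt "0 0.05 0 0" --pt "0 0.05 0 0" --pt "0 0 0 0"

```text
clock: 22.1
eef_pos: [494.7, -193.9, 160.3]
tcp_rot: [-3.141, 0.0, -2.97]
contact_force: [1.5, -3.3, -2.0]
opening: 0.228
```

```bash
python3 - <<'E'
from h import *
tare(3);red('r3')
E
```

```text
clock 22.25 F [ 0.6  -3.29 -2.97] Fmill y -3.34 x 0.03 T [-0.767 -0.066 -0.404] mill [-130.36   31.71  160.32] [-3.141  0.    -2.97 ]
s red 61 [ 0.6 31.3 57.5] [27.5 34.6] pix [186.18 273.26]
t red 37 [-1.8 30.4 78.8] [25.  32.2] pix [166.35 376.03]
```

Force rises to 3.3 N with the lever at q ≈ 61 mm, so this is the stop. I'll press up gently in small steps.

>>> drive_tool --pt "0 0.05 0 0" --pt "0 0 0 0"

```text
clock: 22.52
eef_pos: [494.6, -193.4, 160.3]
tcp_rot: [-3.141, 0.0, -2.97]
contact_force: [-0.3, -3.0, -2.5]
opening: 0.232
```

```bash
python3 - <<'E'
from h import *
tare(4)
E
```

```text
clock 22.7167 F [ 0.53 -3.47 -2.35] Fmill y -3.51 x -0.07 T [-0.926 -0.137 -0.456] mill [-130.34   32.24  160.32] [-3.141  0.    -2.97 ]
```

>>> drive_tool --pt "0 0.05 0 0" --pt "0 0.05 0 0" --pt "0 0.05 0 0" --pt "0 0 0 0"

```text
clock: 23.05
eef_pos: [494.4, -192.0, 160.4]
tcp_rot: [-3.141, 0.0, -2.97]
contact_force: [1.8, -4.4, -1.9]
opening: 0.226
```

```bash
python3 - <<'E'
from h import *
tare(4)
E
```

```text
clock 23.25 F [ 1.47 -4.37 -2.84] Fmill y -4.56 x 0.70 T [-1.264 -0.26  -0.654] mill [-130.3    33.66  160.36] [-3.141  0.    -2.97 ]
```

>>> drive_tool --pt "0 0.04 0 0" --pt "0 0.04 0 0" --pt "0 0.04 0 0" --pt "0 0 0 0"

```text
clock: 23.58
eef_pos: [494.2, -190.9, 160.4]
tcp_rot: [-3.141, 0.0, -2.97]
contact_force: [1.3, -5.0, -3.1]
opening: 0.227
```

```bash
python3 - <<'E'
from h import *
tare(5)
E
```

```text
clock 23.8333 F [ 1.36 -5.42 -2.89] Fmill y -5.57 x 0.42 T [-1.464 -0.323 -0.721] mill [-130.22   34.72  160.39] [-3.141  0.    -2.97 ]
```

>>> drive_tool --pt "0 0.05 0 0" --pt "0 0.04 0 0" --pt "0 0 0 0"

```text
clock: 24.08
eef_pos: [494.2, -190.2, 160.4]
tcp_rot: [-3.141, 0.001, -2.97]
contact_force: [1.8, -6.7, -2.6]
opening: 0.225
```

```bash
python3 - <<'E'
from h import *
tare(5)
E
```

```text
clock 24.3333 F [ 1.75 -6.16 -3.28] Fmill y -6.37 x 0.68 T [-1.635 -0.318 -0.836] mill [-130.15   35.45  160.44] [-3.141e+00  1.000e-03 -2.970e+00]
```

6.4 N (the torque gives 6.5). Holding for about 1.5 s.

>>> drive_tool --pt "0 0 0 0" --pt "0 0 0 0" --pt "0 0 0 0" --pt "0 0 0 0" --pt "0 0 0 0" --pt "0 0 0 0" --pt "0 0 0 0" --pt "0 0 0 0" --pt "0 0 0 0"

```text
clock: 25.08
eef_pos: [494.2, -190.2, 160.4]
tcp_rot: [-3.141, 0.001, -2.97]
contact_force: [1.8, -6.2, -3.4]
opening: 0.228
```

```bash
python3 - <<'E'
from h import *
tare(12);red('r4')
E
```

```text
clock 25.6833 F [ 1.52 -6.06 -3.07] Fmill y -6.23 x 0.47 T [-1.622 -0.329 -0.794] mill [-130.15   35.45  160.43] [-3.141e+00  1.000e-03 -2.970e+00]
s red 59 [-0.1 31.7 61.3] [26.4 34.7] pix [186.12 273.15]
t red 36 [-1.6 30.4 79.5] [25.  32.7] pix [166.39 375.97]
```

Held at about 6.2 N for 1.5 s, and the lever is unmoved at the stop. Backing off and rising.

>>> drive_tool --pt "0 -0.1 0 0" --pt "0 -0.3 0 0" --pt "0 -0.6 0 0" --pt "0 -0.6 0 0" --pt "0 -0.6 0 0" --pt "0 -0.6 0 0" --pt "0 -0.4 0 0" --pt "0 0 -0.5 0" --pt "0 0 -1.5 0" --pt "0 0 -1.8 0" --pt "0 0 -1.8 0" --pt "0 0 -1.8 0"

```text
clock: 26.78
eef_pos: [499.1, -221.1, 235.3]
tcp_rot: [3.141, -0.0, -2.97]
contact_force: [-0.1, 0.2, -3.0]
opening: 0.226
```

>>> drive_tool --pt "0 0 -1.8 0" --pt "0 0 -1 0" --pt "0 0 0 0" --pt "0 0 0 0" --pt "0 0 0 0"

```text
clock: 27.2
eef_pos: [498.7, -221.0, 261.2]
tcp_rot: [3.141, -0.001, -2.97]
contact_force: [0.5, -0.5, -3.0]
opening: 0.226
```

```bash
python3 - <<'E'
from h import *
tare(3);red('r5')
yc=mill(r.sense()['eef_pos'])[1];print(yc)
for n in('r5s','r5t'):
    Q=np.load(f'pics/{n}.npz');P=mill(pts(Q,Q['d']));bar=P[(P[...,2]>247)&(P[...,2]<280)&(P[...,0]>-95)&(P[...,0]<20)&(abs(P[...,1]-yc)<25)];l=cv2.fitLine(bar[:,:2].astype(np.float32),cv2.DIST_HUBER,0,.01,.01).ravel();print('bar',len(bar),l,bar[:,0].max(),np.median(bar[:,2]))
Q=np.load('pics/r5s.npz');q=leg(Q,yc-4,150,280)
for z in range(150,275,12):
    k=q[(q[:,2]>=z)&(q[:,2]<z+12)]
    if len(k):print(z,len(k),np.median(k,0).round(1))
E
```

```text
clock 27.35 F [ 0.04  0.51 -2.82] Fmill y 0.49 x 0.13 T [-0.002  0.064  0.006] mill [-130.98    4.32  261.04] [ 3.14e+00 -2.00e-03 -2.97e+00]
s red 60 [-0.1 31.  56.7] [26.  34.8] pix [186.1  273.25]
t red 36 [-0.5 29.9 77.5] [25. 32.] pix [166.39 375.97]
4.131875491407532
bar 84 [ 9.9997044e-01  7.6908055e-03 -3.7125637e+01  4.8738313e+00] 6.705756765243832 263.2800887546521
bar 120 [ 9.9997163e-01 -7.5358432e-03 -3.8405651e+01  4.5430384e+00] 2.9252726805656906 264.36592107353516
150 1 [ -0.4  -4.6 160.3]
162 4 [  0.9  -3.3 164.7]
174 3 [  1.3  -4.  175.5]
186 6 [  1.   -0.5 189.1]
198 3 [  0.9   2.4 204.5]
210 8 [  1.3   2.5 213.5]
222 4 [  2.   3. 228.]
234 4 [  1.3   4.5 238.9]
246 7 [  1.1   5.2 252.4]
258 25 [-12.3   5.1 262.7]
270 2 [-11.    6.7 271.1]
```

>>> drive_tool --pt "-0.4 0.96 0 0" --pt "-0.81 1.93 0 0" --pt "-0.81 1.93 0 0" --pt "-0.81 1.93 0 0" --pt "-0.81 1.93 0 0" --pt "-0.81 1.93 0 0" --pt "-0.81 1.93 0 0" --pt "-0.81 1.93 0 0" --pt "-0.81 1.93 0 0" --pt "-0.81 1.93 0 0" --pt "-0.81 1.93 0 0" --pt "-0.81 1.93 0 0"

```text
clock: 28.45
eef_pos: [553.1, 15.0, 262.1]
tcp_rot: [3.141, -0.0, -2.97]
contact_force: [0.1, 0.2, -3.9]
opening: 0.226
```

>>> drive_tool --pt "-0.81 1.93 0 0" --pt "-0.81 1.93 0 0" --pt "-0.81 1.93 0 0" --pt "-0.81 1.93 0 0" --pt "-0.81 1.93 0 0" --pt "-0.81 1.93 0 0" --pt "-0.81 1.93 0 0" --pt "-0.81 1.93 0 0" --pt "-0.4 0.96 0 0.0695" --pt "0 0 0 0.0695" --pt "0 0 0 0" --pt "0 0 0 0"

```text
clock: 29.45
eef_pos: [592.6, 187.1, 262.0]
tcp_rot: [-3.141, -0.001, -3.107]
contact_force: [-0.4, 0.6, -3.0]
opening: 0.228
```

```bash
python3 - <<'E'
from h import *
st();grab('scene','s6.png');grab('top','t6.png');st()
c,s=np.cos(.035),np.sin(.035);R=np.array([[c,s],[-s,c]])
def a(n,dz):
    Q=np.load(f'pics/{n}.npz');P=pts(Q,Q['d']);P[...,:2]=(P[...,:2]-[593.3,185.5])@R.T
    k=cv2.cvtColor(Q['im'],cv2.COLOR_RGB2HSV)[...,1]<90
    q=P[k&(abs(P[...,0]-130)<16)&(abs(P[...,1])<25)]
    print(n)
    for z in range(int(30+dz),int(140+dz),15):
        m=q[(q[:,2]>=z)&(q[:,2]<z+15)]
        if len(m):print(z,len(m),np.median(m,0).round(1))
    b=P[(P[...,2]>131+dz)&(P[...,2]<150+dz)&k&(abs(P[...,0])<140)&(abs(P[...,0])>85)&(abs(P[...,1])<15)]
    for nm,j in(('front',b[b[:,0]>0]),('rear',b[b[:,0]<0])):
        if len(j):print(nm,len(j),np.median(j,0).round(1),j[:,0].min().round(),j[:,0].max().round())
a('s0',0);a('s6',126);a('t0',0);a('t6',126)
E
```

```text
{'clock': 29.45, 'eef_pos': [592.624, 187.052, 261.951], 'tcp_rot': [-3.141, -0.001, -3.107], 'contact_force': [-0.373, 0.588, -3.034], 'wrist_torque': [-0.068, 0.071, 0.046], 'opening': 0.228, 'qpos': [0.303, 0.311, 1.594, 0.0, 1.237, -1.303]}
{'clock': 29.55, 'eef_pos': [592.766, 186.481, 262.161], 'tcp_rot': [-3.142, -0.0, -3.107], 'contact_force': [0.151, -0.699, -3.009], 'wrist_torque': [-0.039, -0.007, 0.037], 'opening': 0.23, 'qpos': [0.302, 0.311, 1.594, 0.0, 1.237, -1.303]}
s0
30 3 [134.5   1.7  43.8]
45 7 [132.8   4.   52. ]
60 5 [132.6   2.   67. ]
75 7 [133.7   1.4  88. ]
90 5 [132.2   1.6  98. ]
105 6 [132.    2.2 109.8]
120 10 [131.3   1.7 129.4]
135 17 [124.8  -0.4 138.8]
front 48 [111.8  -0.2 138.2] 86.0 136.0
rear 16 [-9.720e+01  1.000e-01  1.388e+02] -106.0 -87.0
s6
156 4 [128.3  -6.2 162.4]
171 10 [131.8  -5.2 180.9]
186 6 [132.   -5.2 193.5]
201 6 [133.5  -2.2 211.9]
216 4 [133.6   0.3 223.5]
231 7 [133.6   1.8 237.1]
246 7 [130.4   2.3 250.5]
261 23 [123.4   2.4 266.1]
front 54 [111.6   2.3 265.5] 87.0 136.0
rear 20 [-97.2   1.9 268.3] -106.0 -86.0
t0
30 1 [128.3  -3.8  42.6]
45 5 [128.4  -1.7  59.1]
60 4 [126.4  -3.6  70.1]
75 5 [126.9  -2.7  80.5]
90 3 [128.8  -4.4  97.7]
105 1 [126.3  -3.8 110.5]
120 6 [126.8  -4.7 130.4]
135 17 [123.6  -2.  138.9]
front 48 [109.8  -1.8 138.9] 87.0 133.0
rear 23 [-96.1  -1.1 139.3] -107.0 -85.0
t6
156 1 [125.4 -11.8 168.1]
171 2 [127.3 -12.8 175.4]
```

The bar lines up with the notches, but the rod has rolled about 0.1 rad in the grip: the tip sits about 8 mm to -y compared with how it lay. I'll lower it into the notches with a light seat, release, and then check the hang.

>>> drive_tool --pt "0 -0.12 1 0" --pt "0 0 1.5 0" --pt "0 0 1.5 0" --pt "0 0 1.5 0" --pt "0 0 1.5 0" --pt "0 0 1.5 0" --pt "0 0 1.0 0" --pt "0 0 1.0 0" --pt "0 0 1.0 0" --pt "0 0 0.7 0" --pt "0 0 0 0" --pt "0 0 0 0"

```text
clock: 30.55
eef_pos: [593.1, 185.3, 140.1]
tcp_rot: [-3.141, -0.0, -3.109]
contact_force: [-0.1, 0.3, -2.5]
opening: 0.227
```

```bash
python3 - <<'E'
from h import *
tare(3);st()
E
```

```text
clock 30.7 F [ 0.35  0.29 -2.83] Fmill y 0.23 x 0.40 T [0.013 0.034 0.023] mill [ 31.67 388.74 140.89] [ 3.141e+00  1.000e-03 -3.109e+00]
{'clock': 30.7, 'eef_pos': [593.621, 185.501, 141.055], 'tcp_rot': [3.141, 0.001, -3.109], 'contact_force': [-0.741, -0.321, -3.392], 'wrist_torque': [0.036, -0.014, 0.042], 'opening': 0.227, 'qpos': [0.3, 0.428, 1.709, 0.0, 1.003, -1.303]}
```

>>> drive_tool --pt "0 0 0.2 0" --pt "0 0 0.2 0" --pt "0 0 0.1 0" --pt "0 0 0 0" --pt "0 0 0 0"

```text
clock: 31.12
eef_pos: [593.1, 185.4, 135.3]
tcp_rot: [3.142, 0.0, -3.109]
contact_force: [-0.6, 0.1, -2.1]
opening: 0.23
```

>>> drive_tool --pt "0 0 0.1 0" --pt "0 0 0 0" --pt "0 0 0 0"

```text
clock: 31.37
eef_pos: [593.3, 185.6, 134.6]
tcp_rot: [3.141, 0.001, -3.109]
contact_force: [-0.1, 1.8, 0.9]
opening: 0.224
```

```bash
python3 - <<'E'
from h import *
tare(3);st()
E
```

```text
clock 31.5167 F [-0.54  2.    1.61] Fmill y 2.06 x -0.19 T [0.423 0.115 0.004] mill [ 31.5  388.96 134.63] [ 3.141e+00  1.000e-03 -3.109e+00]
{'clock': 31.517, 'eef_pos': [593.329, 185.653, 134.639], 'tcp_rot': [3.141, 0.001, -3.109], 'contact_force': [0.016, 2.086, 2.342], 'wrist_torque': [0.407, 0.113, -0.024], 'opening': 0.227, 'qpos': [0.301, 0.435, 1.714, 0.0, 0.991, -1.303]}
```

>>> drive_tool --pt "0 0.03 0 0" --pt "0 0 0 0" --pt "0 0 0 0" --pt "0 0 0 0" --jaw 1 --force 20

```text
clock: 31.85
eef_pos: [593.3, 185.6, 134.6]
tcp_rot: [3.141, 0.001, -3.109]
contact_force: [-0.3, 1.3, 3.5]
opening: 0.227
```

>>> drive_tool --pt "0 0 0 0" --pt "0 0 0 0" --pt "0 0 0 0" --pt "0 0 0 0" --pt "0 0 0 0" --pt "0 0 0 0" --jaw 0.5

```text
clock: 32.35
eef_pos: [593.0, 185.5, 134.1]
tcp_rot: [-3.141, -0.0, -3.109]
contact_force: [-0.5, -0.9, -0.4]
opening: 0.502
```

```bash
cat >> h.py <<'E'
def a(n,dz=0):
    c,s=np.cos(.035),np.sin(.035);R=np.array([[c,s],[-s,c]])
    Q=np.load(f'pics/{n}.npz');P=pts(Q,Q['d']);P[...,:2]=(P[...,:2]-[593.3,185.5])@R.T
    k=cv2.cvtColor(Q['im'],cv2.COLOR_RGB2HSV)[...,1]<90
    q=P[k&(abs(P[...,0]-130)<16)&(abs(P[...,1])<25)]
    print(n)
    for z in range(int(30+dz),int(140+dz),15):
        m=q[(q[:,2]>=z)&(q[:,2]<z+15)]
        if len(m):print(z,len(m),np.median(m,0).round(1))
    b=P[(P[...,2]>131+dz)&(P[...,2]<150+dz)&k&(abs(P[...,0])<140)&(abs(P[...,0])>85)&(abs(P[...,1])<15)]
    for nm,j in(('front',b[b[:,0]>0]),('rear',b[b[:,0]<0])):
        if len(j):print(nm,len(j),np.median(j,0).round(1),j[:,0].min().round(),j[:,0].max().round())
E
python3 - <<'E'
from h import *
st();grab('scene','s7.png');grab('top','t7.png');a('s7');a('t7')
grab('wrist','w7.png')
E
```

```text
{'clock': 32.35, 'eef_pos': [592.998, 185.53, 134.137], 'tcp_rot': [-3.141, -0.0, -3.109], 'contact_force': [-0.537, -0.942, -0.379], 'wrist_torque': [0.096, -0.016, 0.01], 'opening': 0.502, 'qpos': [0.301, 0.436, 1.714, -0.0, 0.992, -1.302]}
s7
30 2 [132.3  -7.9  38.2]
45 4 [132.5  -6.9  53.5]
60 3 [134.5  -4.5  64.4]
75 5 [134.8  -3.8  81.9]
90 6 [134.2  -2.2  98.6]
105 6 [134.   -1.  114.2]
120 4 [132.9  -0.3 126.7]
135 21 [126.1   0.3 141.1]
front 49 [110.1   0.3 138.9] 86.0 136.0
rear 15 [-94.8   1.1 141.5] -108.0 -86.0
t7
```

The rod lies in the notches but still hangs tilted by about 0.1 rad (tip at -8 mm); friction holds it there. I'll nudge the handle's upper edge towards -y with the inside of the +y finger to bring it upright.

>>> drive_tool --pt "0 0 -0.5 0" --pt "0 0 -0.7 0" --pt "0 0 -0.7 0" --pt "0 0 0 0" --pt "0 -0.2 0 0" --pt "0 -0.2 0 0" --pt "0 -0.2 0 0" --pt "0 -0.1 0 0" --pt "0 0 0 0" --pt "0 0 0 0"

```text
clock: 33.33
eef_pos: [593.2, 178.4, 153.1]
tcp_rot: [-3.142, -0.0, -3.109]
contact_force: [0.4, -0.1, -0.4]
opening: 0.5
```

```bash
cat >> h.py <<'E'
def look(n):
    grab('scene',n+'.png');Q=np.load(f'pics/{n}.npz');R=np.array([[np.cos(.035),np.sin(.035)],[-np.sin(.035),np.cos(.035)]])
    P=pts(Q,Q['d']);P[...,:2]=(P[...,:2]-[593.3,185.5])@R.T
    k=cv2.cvtColor(Q['im'],cv2.COLOR_RGB2HSV)[...,1]<90
    q=P[k&(abs(P[...,0]-130)<16)&(abs(P[...,1])<25)&(P[...,2]>32)&(P[...,2]<132)]
    s=np.polyfit(q[:,2],q[:,1],1);b=P[(P[...,2]>131)&(P[...,2]<150)&k&(abs(P[...,0])<140)&(abs(P[...,0])>85)&(abs(P[...,1])<15)]
    print(n,'lean',s[0].round(3),'y at 45: %.1f'%np.polyval(s,45),[np.median(j,0).round(1).tolist() for j in(b[b[:,0]>0],b[b[:,0]<0])])
E
python3 - <<'E'
from h import *
tare(4);look('n0')
p,im,d=grab('wrist','wn0.png');cv2.imwrite('pics/wn0c.png',cv2.resize(im[120:400,180:460],None,fx=2,fy=2)[:,:,::-1])
E
```

```text
clock 33.5333 F [ 0.05  0.29 -0.5 ] Fmill y 0.27 x 0.10 T [-0.01   0.016 -0.016] mill [ 30.24 382.04 153.17] [-3.142 -0.    -3.109]
n0 lean 0.081 y at 45: -6.6 [[110.5, 0.9, 139.6], [-97.0, 1.5, 139.6]]
```

View pics/wn0c.png

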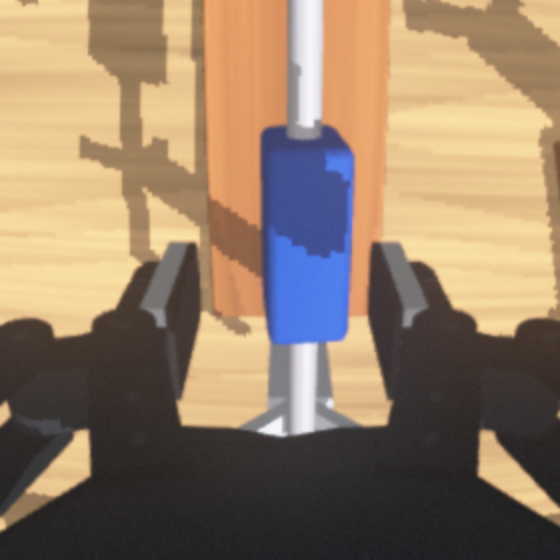

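The crop shows the handle at about (308,235) and the +y pad at about (385,320), with a gap of about 5 mm. Nudging on.

>>> drive_tool --pt "0 -0.1 0 0" --pt "0 -0.1 0 0" --pt "0 -0.1 0 0" --pt "0 -0.1 0 0" --pt "0 0 0 0"

```text
clock: 34.05
eef_pos: [593.4, 174.4, 153.3]
tcp_rot: [-3.142, -0.0, -3.109]
contact_force: [-0.6, -0.3, -0.7]
opening: 0.498
```

```bash
python3 - <<'E'
from h import *
tare(4);look('n1')
E
```

```text
clock 34.25 F [0.27 0.1  0.04] Fmill y 0.05 x 0.29 T [-0.011 -0.016 -0.015] mill [ 29.72 378.01 153.3 ] [ 3.142  0.    -3.109]
n1 lean 0.097 y at 45: -7.4 [[111.7, 1.0, 139.9], [-97.2, -0.2, 137.7]]
```

>>> drive_tool --pt "0 -0.1 0 0" --pt "0 -0.1 0 0" --pt "0 0 0 0"

```text
clock: 34.55
eef_pos: [593.5, 172.4, 153.3]
tcp_rot: [-3.142, -0.0, -3.109]
contact_force: [0.4, 0.2, -0.0]
opening: 0.501
```

```bash
python3 - <<'E'
from h import *
tare(3);look('n2')
E
```

```text
clock 34.7 F [-0.5  -0.45  0.15] Fmill y -0.35 x -0.57 T [-0.01   0.002  0.001] mill [ 29.44 376.04 153.29] [ 3.142  0.    -3.109]
n2 lean 0.089 y at 45: -7.0 [[110.5, 0.9, 138.1], [-95.9, 1.0, 139.5]]
```

>>> drive_tool --pt "0 -0.1 0 0" --pt "0 0 0 0"

```text
clock: 34.92
eef_pos: [593.5, 171.5, 153.3]
tcp_rot: [-3.142, -0.0, -3.109]
contact_force: [0.9, -0.2, 0.5]
opening: 0.501
```

```bash
python3 - <<'E'
from h import *
tare(3);look('n3')
E
```

```text
clock 35.0667 F [-0.22  0.14 -0.71] Fmill y 0.18 x -0.19 T [-0.011 -0.014 -0.002] mill [ 29.31 375.07 153.28] [ 3.142 -0.    -3.109]
n3 lean 0.095 y at 45: -7.0 [[111.2, -0.1, 138.6], [-97.2, 1.6, 140.0]]
```

>>> drive_tool --pt "0 -0.1 0 0" --pt "0 -0.05 0 0" --pt "0 0 0 0"

```text
clock: 35.37
eef_pos: [593.6, 170.0, 153.3]
tcp_rot: [-3.142, -0.0, -3.109]
contact_force: [0.6, 0.6, 0.0]
opening: 0.5
```

```bash
python3 - <<'E'
from h import *
tare(3);look('n4');p,im,d=grab('wrist','wn4.png');cv2.imwrite('pics/wn4c.png',cv2.resize(im[170:370,240:440],None,fx=3,fy=3)[:,:,::-1])
E
```

```text
clock 35.5167 F [-0.2   0.09 -0.1 ] Fmill y 0.12 x -0.19 T [-0.015  0.022  0.008] mill [ 29.09 373.57 153.28] [ 3.142  0.    -3.109]
n4 lean 0.081 y at 45: -7.0 [[110.4, 0.5, 139.8], [-95.5, 0.6, 138.0]]
```

View pics/wn4c.png

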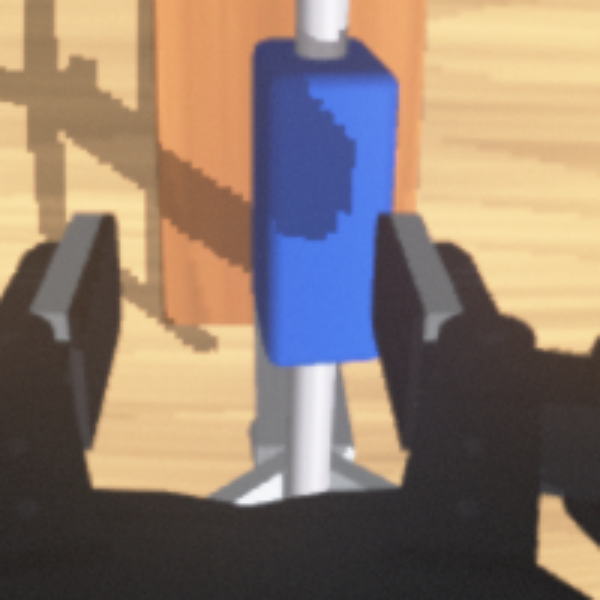

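The pad, at (380,270), is just touching the handle's right edge. Continuing in 1 mm steps.

>>> drive_tool --pt "0 -0.1 0 0" --pt "0 0 0 0"

```text
clock: 35.78
eef_pos: [593.6, 169.0, 153.3]
tcp_rot: [-3.142, -0.0, -3.109]
contact_force: [0.6, 0.3, -0.4]
opening: 0.5
```

```bash
python3 - <<'E'
from h import *
tare(3);look('n5')
E
```

```text
clock 35.9333 F [-0.17 -0.14 -0.22] Fmill y -0.11 x -0.19 T [ 0.042  0.013 -0.015] mill [ 28.95 372.59 153.28] [ 3.142 -0.    -3.109]
n5 lean 0.068 y at 45: -6.0 [[111.5, 0.5, 139.3], [-96.5, 1.2, 140.0]]
```

>>> drive_tool --pt "0 -0.08 0 0" --pt "0 0 0 0"

```text
clock: 36.15
eef_pos: [593.6, 168.2, 153.3]
tcp_rot: [-3.142, -0.0, -3.109]
contact_force: [0.4, 0.2, -0.1]
opening: 0.497
```

```bash
python3 - <<'E'
from h import *
tare(3);look('n6')
E
```

```text
clock 36.3 F [0.39 0.47 0.12] Fmill y 0.39 x 0.47 T [ 0.013  0.018 -0.002] mill [ 28.83 371.81 153.27] [ 3.142  0.    -3.109]
n6 lean 0.09 y at 45: -7.1 [[111.4, 0.6, 140.2], [-96.2, 0.2, 139.0]]
```

>>> drive_tool --pt "0 -0.1 0 0" --pt "0 0 0 0"

```text
clock: 36.52
eef_pos: [593.7, 167.2, 153.3]
tcp_rot: [-3.141, -0.0, -3.109]
contact_force: [0.2, 0.5, 0.0]
opening: 0.501
```

```bash
python3 - <<'E'
from h import *
tare(3);look('n7')
E
```

```text
clock 36.6667 F [-0.2   0.41  0.14] Fmill y 0.44 x -0.13 T [-0.02  -0.028  0.018] mill [ 28.69 370.78 153.28] [-3.142 -0.    -3.109]
n7 lean 0.081 y at 45: -6.8 [[110.7, 0.7, 138.6], [-96.5, 1.2, 138.5]]
```

>>> drive_tool --pt "0 -0.08 0 0" --pt "0 0 0 0"

```text
clock: 36.88
eef_pos: [593.7, 166.4, 153.3]
tcp_rot: [-3.142, -0.0, -3.109]
contact_force: [0.4, -0.9, -0.2]
opening: 0.501
```

```bash
python3 - <<'E'
from h import *
tare(3);look('n8')
E
```

```text
clock 37.0333 F [-0.26 -0.32 -0.14] Fmill y -0.27 x -0.31 T [ 0.013  0.016 -0.01 ] mill [ 28.59 370.02 153.28] [ 3.142  0.    -3.109]
n8 lean 0.106 y at 45: -7.2 [[110.8, 0.4, 139.1], [-96.4, 1.9, 139.6]]
```

```bash
python3 - <<'E'
from h import *
p,im,d=grab('wrist','wn9.png');p=np.load('pics/wn9.npz')
v,u=np.mgrid[0:400,0:640];x=u-p['cx'];y=v-p['cy'];rr=np.hypot(x,y)+1e-9;th=rr/p['fx']
c=np.stack([np.tan(th)*x/rr*d,np.tan(th)*y/rr*d,d],-1);P=(c-p['t'])@p['R']
k=(d>0)&(P[...,2]>100)&(P[...,2]<200)&(abs(P[...,0]-593)<45)&(P[...,1]>130)&(P[...,1]<235)
h=cv2.cvtColor(im,cv2.COLOR_RGB2HSV);b=k&(h[...,0]>105)&(h[...,0]<125)&(h[...,1]>150)
q=P[b];print('handle',q.min(0).round(1),q.max(0).round(1),np.median(q,0).round(1))
g=P[k&~b&(P[...,1]>187)&(abs(P[...,0]-593)<14)]
for z in range(120,200,6):
    m=g[(g[:,2]>=z)&(g[:,2]<z+6)]
    if len(m):print(z,len(m),m[:,1].min().round(1),np.median(m,0).round(1))
cv2.imwrite('pics/wn9c.png',cv2.resize(im[170:370,240:440],None,fx=3,fy=3)[:,:,::-1])
E
```

```text
handle [565.4 175.6 146.9] [623.8 197.  167.4] [594.8 186.9 150. ]
144 48 191.0 [589.9 197.  148.5]
162 16 188.2 [590.2 188.5 167. ]
168 107 188.0 [588.8 188.6 171.7]
174 213 187.9 [585.7 190.  177.2]
180 234 187.8 [585.7 189.5 183. ]
186 274 187.7 [585.6 190.  189. ]
192 272 187.7 [585.7 189.2 194.7]
198 93 187.9 [585.2 188.7 198.9]
```

View pics/wn9c.png

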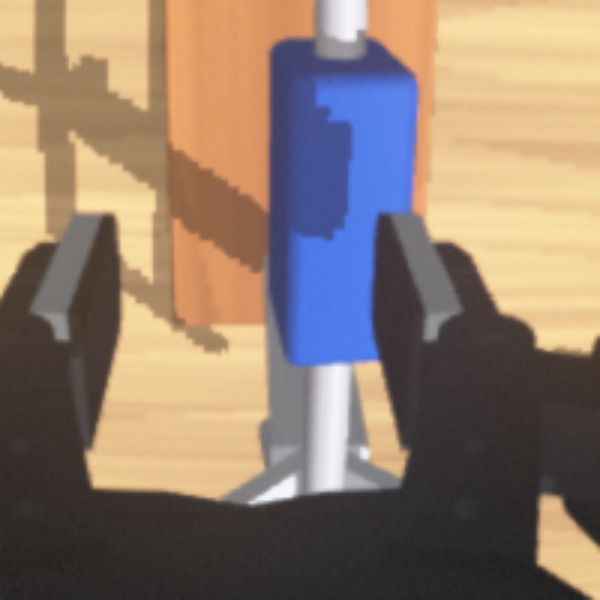

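The wrist depth shows the pad tips at z ≈ 164, above the handle top, so there was no contact yet. The half gap is 21.6 mm, so contact is due at TCP y ≈ 177. I'll recentre, go down 19 mm and push there.

>>> drive_tool --pt "0 0.4 0 0" --pt "0 0.5 0 0" --pt "0 0.5 0 0" --pt "0 0.4 0 0" --pt "0 0 0 0" --pt "0 0 0.6 0" --pt "0 0 0.7 0" --pt "0 0 0.6 0" --pt "0 -0.3 0 0" --pt "0 -0.3 0 0" --pt "0 0 0 0"

```text
clock: 38.05
eef_pos: [593.3, 177.8, 134.1]
tcp_rot: [-3.141, -0.0, -3.11]
contact_force: [-0.1, 0.7, 0.3]
opening: 0.5
```

```bash
python3 - <<'E'
from h import *
st();tare(3);look('m0')
E
```

```text
{'clock': 38.05, 'eef_pos': [593.285, 177.759, 134.107], 'tcp_rot': [-3.141, -0.0, -3.11], 'contact_force': [-0.066, 0.727, 0.258], 'wrist_torque': [0.029, 0.007, -0.011], 'opening': 0.5, 'qpos': [0.289, 0.433, 1.719, -0.0, 0.99, -1.314]}
clock 38.2 F [ 0.17 -0.44 -0.05] Fmill y -0.46 x 0.09 T [ 0.03  -0.01   0.001] mill [ 30.43 381.61 134.49] [ 3.141e+00  1.000e-03 -3.110e+00]
m0 lean 0.062 y at 45: -6.1 [[112.2, 0.3, 138.4], [-96.1, 0.3, 138.3]]
```

>>> drive_tool --pt "0 -0.1 0 0" --pt "0 0 0 0"

```text
clock: 38.42
eef_pos: [593.4, 177.5, 134.5]
tcp_rot: [3.142, 0.0, -3.109]
contact_force: [-0.1, 0.6, 0.1]
opening: 0.505
```

```bash
python3 - <<'E'
from h import *
tare(3);look('m1')
E
```

```text
clock 38.5667 F [ 0.06  0.11 -0.28] Fmill y 0.09 x 0.07 T [0.016 0.012 0.008] mill [ 30.16 380.98 134.39] [ 3.142  0.    -3.109]
m1 lean 0.089 y at 45: -7.0 [[112.2, 0.8, 138.6], [-96.0, 0.4, 139.0]]
```

>>> drive_tool --pt "0 -0.1 0 0" --pt "0 0 0 0"

```text
clock: 38.78
eef_pos: [593.4, 176.5, 134.3]
tcp_rot: [3.142, 0.0, -3.109]
contact_force: [0.5, -0.6, 0.1]
opening: 0.501
```

```bash
python3 - <<'E'
from h import *
tare(3);look('m2')
E
```

```text
clock 38.9333 F [-0.23  0.3  -0.  ] Fmill y 0.34 x -0.18 T [-0.014  0.015  0.027] mill [ 29.98 379.94 134.28] [ 3.142  0.    -3.109]
m2 lean 0.073 y at 45: -6.1 [[109.4, 0.0, 137.6], [-96.7, 0.7, 138.8]]
```

>>> drive_tool --pt "0 -0.1 0 0" --pt "0 0 0 0"

```text
clock: 39.15
eef_pos: [593.5, 175.5, 134.4]
tcp_rot: [3.142, 0.0, -3.109]
contact_force: [0.0, -0.4, 0.5]
opening: 0.503
```

```bash
python3 - <<'E'
from h import *
tare(3);look('m3')
E
```

```text
clock 39.3 F [0.07 0.52 0.11] Fmill y 0.50 x 0.16 T [0.044 0.001 0.013] mill [ 29.88 378.92 134.31] [-3.142  0.    -3.109]
m3 lean 0.034 y at 45: -1.1 [[111.5, 0.6, 138.9], [-98.2, 0.7, 137.4]]
```

>>> drive_tool --pt "0 -0.07 0 0" --pt "0 0 0 0"

```text
clock: 39.52
eef_pos: [593.5, 174.9, 134.3]
tcp_rot: [3.141, 0.0, -3.109]
contact_force: [-0.7, 0.5, 0.1]
opening: 0.502
```

```bash
python3 - <<'E'
from h import *
tare(3);look('m4')
E
```

```text
clock 39.6667 F [-0.59  0.51  0.56] Fmill y 0.60 x -0.50 T [ 0.173 -0.009  0.004] mill [ 29.79 378.3  134.32] [ 3.141  0.    -3.109]
m4 lean -0.01 y at 45: 3.0 [[109.1, 0.4, 139.3], [-96.5, 1.9, 137.9]]
```

>>> drive_tool --pt "0 -0.07 0 0" --pt "0 0 0 0"

```text
clock: 39.88
eef_pos: [593.5, 174.2, 134.4]
tcp_rot: [3.141, 0.0, -3.109]
contact_force: [-0.2, 1.8, 0.8]
opening: 0.498
```

```bash
python3 - <<'E'
from h import *
tare(3);look('m5')
E
```

```text
clock 40.0333 F [-0.06  1.08  0.82] Fmill y 1.08 x 0.13 T [ 0.273  0.02  -0.021] mill [ 29.7  377.63 134.34] [ 3.141  0.    -3.109]
m5 lean -0.037 y at 45: 5.7 [[110.6, -0.1, 138.4], [-94.9, 1.8, 139.9]]
```

It rotated upright, with a slight overshoot. Backing off and comparing with the original picture.

>>> drive_tool --pt "0 0.2 0 0" --pt "0 0.4 0 0" --pt "0 0.4 0 0" --pt "0 0 0 0"

```text
clock: 40.42
eef_pos: [593.0, 184.8, 134.2]
tcp_rot: [3.142, -0.0, -3.109]
contact_force: [0.1, -0.3, -1.5]
opening: 0.502
```

```bash
sed -i "s/    grab('scene',n+'.png');Q/    (n=='s0') or grab('scene',n+'.png');Q/" h.py; python3 - <<'E'
from h import *
look('s0');look('m6');look('m7');a('m7');tare(2)
E
```

```text
s0 lean -0.017 y at 45: 2.6 [[111.8, -0.2, 138.2], [-97.2, 0.1, 138.8]]
m6 lean -0.039 y at 45: 6.1 [[110.8, 0.3, 138.9], [-95.6, 1.9, 139.7]]
m7 lean -0.045 y at 45: 6.3 [[111.7, 0.7, 139.8], [-97.9, 1.4, 141.1]]
m7
30 3 [129.5   4.   40.1]
45 7 [133.6   8.2  48.4]
60 8 [132.7   5.5  68.6]
75 6 [131.5   3.9  81.8]
90 6 [132.6   4.5  96.1]
105 9 [132.9   3.6 112.3]
120 6 [133.7   3.5 132.1]
135 21 [124.9   0.6 140.1]
front 50 [111.7   0.7 139.8] 86.0 136.0
rear 16 [-97.9   1.4 141.1] -105.0 -87.0
clock 40.6167 F [-0.39 -0.53  0.17] Fmill y -0.46 x -0.47 T [ 0.007 -0.018  0.029] mill [ 30.94 387.54 134.19] [-3.141 -0.    -3.109]
```

Now within about 1.5° of how it lay. Rising clear for the final check.

>>> drive_tool --pt "0 0 -0.5 0" --pt "0 0 -1.5 0" --pt "0 0 -2 0" --pt "0 0 -2 0" --pt "0 0 -2 0" --pt "0 0 -2 0" --pt "0 0 -2 0" --pt "2 0 -1 0" --pt "3 0 0 0" --pt "3 0 0 0" --pt "0 0 0 0" --pt "0 0 0 0" --jaw 0.4

```text
clock: 41.62
eef_pos: [512.3, 181.4, 265.1]
tcp_rot: [3.141, 0.001, -3.109]
contact_force: [0.1, 0.5, 0.4]
opening: 0.603
```

```bash
python3 - <<'E'
from h import *
st();look('e0');red('e1')
S=np.load('pics/e0.npz')['im'];T=np.load('pics/e1t.npz')['im']
c=np.zeros((590,700,3),np.uint8);c[:300]=cv2.resize(T[100:280,225:645-0],(700,300));c[300:]=cv2.resize(S[130:290,195:400],(371*1,290)) if 0 else np.hstack([cv2.resize(S[130:290,195:400],(371,290)),np.zeros((290,329,3),np.uint8)])
cv2.imwrite('pics/e.png',c[:,:,::-1])
# moved things: depth difference against start
for a_,b_ in(('t0','e1t'),('s0','e0')):
    A=np.load(f'pics/{a_}.npz');B=np.load(f'pics/{b_}.npz');P=pts(A,A['d']);df=(abs(A['d']-B['d'])>12)&(P[...,2]>-10)&(P[...,0]>250)
    df=cv2.morphologyEx(df.astype(np.uint8),cv2.MORPH_OPEN,np.ones((2,2)));n,l,q,cc=cv2.connectedComponentsWithStats(df)
    for i in range(1,n):
        if q[i,4]>8:print(a_,cc[i].round(),q[i,4],np.median(P[l==i],0).round())
E
```

```text
{'clock': 41.617, 'eef_pos': [512.265, 181.426, 265.083], 'tcp_rot': [3.141, 0.001, -3.109], 'contact_force': [0.055, 0.531, 0.354], 'wrist_torque': [-0.037, 0.003, -0.008], 'opening': 0.603, 'qpos': [0.338, 0.182, 1.757, -0.0, 1.202, -1.266]}
e0 lean -0.052 y at 45: 6.3 [[112.0, 0.4, 139.1], [-97.6, 1.2, 139.4]]
s red 60 [ 0.9 32.1 61.1] [26.9 34.5] pix [186.13 273.22]
t red 35 [-1.2 30.8 79.1] [25.4 32.1] pix [166.4  375.91]
t0 [230. 212.] 12478 [475. 279.   1.]
t0 [392. 165.] 52 [ 628. -225.   70.]
t0 [377. 168.] 44 [ 627. -184.   28.]
s0 [12.  1.] 10 [ 1149. -1975.    76.]
s0 [332. 133.] 40 [ 258. -314.   -0.]
s0 [355. 179.] 1273 [325. -55.   1.]
s0 [266. 179.] 57 [ 629. -222.   58.]
s0 [274. 186.] 57 [ 612. -196.   28.]
s0 [551. 203.] 425 [256. 604. 582.]
```

View pics/e.png

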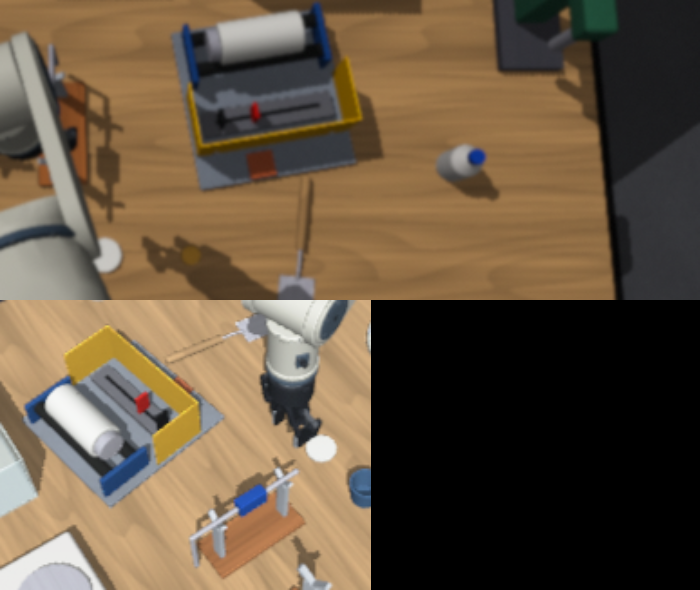

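The rod lies in both notches with its leg hanging, the red lever is at its stop beside the untouched black one, and the arm is clear. The only scene changes besides the arm are at the red lever. Handing in.

```bash
python3 -c "
from rig import job
print(job.sign_off())"
```

```text
the job is handed in; nothing more can be done
None
```

The red lever is at its hidden stop, and the rod is back in both notches of its stand. I handed the job in at about 42 s of the 67 s allowed.

- **Push:** The stop came at about 61 mm of lever travel. I held about 6.2 N there for roughly 1.5 s, with force and torque readings agreeing on 6.1–6.5 N. The highest single reading was about 6.9 N, below the 10 N break limit. The lever stayed put after I backed off. I saw nothing that shows the catch itself, so I infer it set.
- **Rod:** It rolled about 0.1 rad in the grip and was still tilted after I first let go. I nudged the handle upright with the open finger, which touched only the rod. It now hangs about 2° past how it lay, and its bar is within about 1 to 2 mm of where it was.
- **Rest of the scene:** Comparing depth pictures before and after showed changes only at the red lever and where the arm stands or had stood. The black lever showed no change. The arm hid part of the table in each view, so this check is not complete everywhere.
- **Arm:** At hand-in it stood clear and touched nothing.

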